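# Nip up the slim lock ring of a scanning camera's lens

## Task

The scanning camera's lens is focused, but its lock ring is still loose. Lift the slip-on cap off the lens and lay it, top side up, in the shallow blue tray without dropping it; then pinch the slim ribbed lock ring, between the wide mount collar below and the lens barrel above, and turn it clockwise (seen from above) until it bites and nip it up to about 0.4 N m, some six degrees past the bite. Touch neither neighbour and do not overtighten: the lens is only hand-tight and must not turn in the camera; let go, and leave everything else on the bench as it is.

Things in the scene. Friction and masses are not known exactly. Their poses are not given: they have to be found in the camera images.
- camera: Book-scanning camera standing lens-up: a finned grey housing 70 x 70 mm screwed to an aluminium plate 150 (its x) x 110 (its y) x 10 mm, fixed to the bench. Origin: under the plate's centre, on the bench, on the lens axis; z up along the lens axis. Heights above the bench: housing top 59 mm, mount collar 64 to 71 mm, lock ring 72 to 82 mm, lens barrel 83 to 113 mm, top of the cap as fitted 116 mm
- mount_collar: Lower neighbour of the lock ring: smooth black collar of the camera, 60 mm across and 7 mm high, 4 mm wider all round than the lock ring, its flat top 71 mm above the bench (1 mm under the ring). Same origin and axes as camera. Must not be touched
- lens_barrel: Upper neighbour of the lock ring: black barrel 47 mm across, from 83 to 113 mm above the bench, part of the lens, carrying the front glass. Same origin and axes as camera. The ring stands 2.5 mm proud of it all round, so that straight fingers reaching down past the barrel can close on the ring alone. Must not be touched
- lock_ring: Slim lock ring: bare steel, finely ribbed, round, 52 mm across and 10 mm high, 72 to 82 mm above the bench. Same origin as camera (on the bench, under the ring's centre). Can be gripped at any angle round it. Clockwise seen from above it runs up easily (0.08 N m) for 0.5 to 1.25 rad, then bites; where is different each time and cannot be seen. It stays where it is left
- lock (a joint): Tightness: how far the lock ring is turned past its bite (rad), 0 while loose. At the bite the torque jumps from 0.08 to 0.2 N m, then grows by 1.8 N m per rad: 0.4 N m at 0.11 rad (six degrees: nipped up). At 0.5 N m (0.167 rad) the whole lens gives way and turns. It stays tight when let go. The pinch must carry the torque at 26 mm radius: 15 to 25 N; a light one slips
- ring_centre (a point): Centre of the lock ring at mid-height, on the lens axis, 77 mm above the bench
- lens_top (a point): Centre of the lens's front face, on the lens axis, 113 mm above the bench
- lens (a joint): Turn of the whole lens (barrel and lock ring) in the camera's thread (rad), 0 at the start, growing clockwise seen from above. It holds up to 0.5 N m and must stay where it is
- cap: Black slip-on lens cap, about 30 g: a round lid 55 mm across and 14 mm high, open below (inner width 50 mm, skirt 11 mm deep), resting loosely on the lens's front. Origin: centre of its underside (the skirt's lower edge), 102 mm above the bench as fitted; z up through its closed top
- tray: Shallow blue box lid used as a tray, open above, 150 (its x) x 170 (its y) x 22 mm high, walls 4 mm, floor about 4 mm thick, fixed to the bench. Origin: under its centre, on the bench
- spare_lens: Bystander: black lens standing on the bench, 57 mm across, 58 mm high. Origin: centre of its underside
- brush_cup: Bystander: white cup with brushes, 72 mm across, brushes to 200 mm high. Origin: centre of its underside
- bone_folder: Bystander: flat ivory-coloured folding tool lying on the bench, 140 x 20 x 5 mm. Origin: underside, near its middle
- spray_bottle: Bystander: clear spray bottle with a black trigger head, 68 mm across, 190 mm high. Origin: centre of its underside
- glue_jar: Bystander: white lidded jar, 62 mm across, 66 mm high. Origin: centre of its underside
- blower: Bystander: black rubber dust blower standing nozzle up, 58 mm across, 100 mm high. Origin: centre of its underside
- glue_brush: Bystander: flat brush with a wooden handle lying on the bench. Origin: its underside, near its middle
Not all that is in view belongs to the job. Of the things that look like the camera, the larger one is meant. There is more than one size of the cap; the job needs the smaller.

How it is judged:
On the way, in this order (a step that is already met when the one before it is completed fails the run):
1. the cap lies in the tray, top side up, let go (x of cap in the frame of tray between -0.06 and 0.06 m and y of cap in the frame of tray between -0.07 and 0.07 m and height (world z) of cap below 0.012 m and contact force between the fingers and cap below 0.1 N and angle between cap's own z axis and vertical below 0.15 rad), for 0.2 s.
2. the lock ring is nipped up (value of joint lock above 0.06 rad), for 0.2 s.
At the end, for the whole second after the job is handed in: The lock ring is tight (joint lock above 0.06 rad past the bite), the lens has not turned in the camera (joint lens within 0.03 rad of 0), and the cap lies at rest flat in the tray (inside its walls, within 0.15 rad of level, top side up) (value of joint lock above 0.06 rad and value of joint lens between -0.03 and 0.03 rad and x of cap in the frame of tray between -0.06 and 0.06 m and y of cap in the frame of tray between -0.07 and 0.07 m and height (world z) of cap below 0.012 m and angle between cap's own z axis and vertical below 0.15 rad and linear speed of cap below 0.02 m/s); the robot touches nothing.
It fails at once if the lens barrel or the mount collar is touched with more than 1.5 N (contact force between the arm and lens_barrel above 1.5 N or contact force between the arm and mount_collar above 1.5 N).
It fails at once if the lens is turned in its thread by more than 0.03 rad (value of joint lens above 0.03 rad or value of joint lens below -0.03 rad).
It fails at once if the cap is dropped (falls free of the fingers faster than 0.6 m/s) (contact force between the fingers and cap below 0.05 N and linear speed of cap above 0.6 m/s).
It fails at once if a bystander is moved by more than 30 mm (distance of any of spare_lens, brush_cup, bone_folder, spray_bottle, glue_jar, blower, glue_brush from where it was at the start of the episode above 0.03 m).
It also fails if it takes over 72 s, if anything falls off the work surface, if the arm or the gripper's body presses on something with over 40 N, if the wrist force passes 120 N, or if a joint passes its speed limit or range.

## Robot

A 7-joint arm with a two-finger parallel gripper is mounted at the origin on the work surface. World frame = base frame: x ahead of the robot, y to its left, z up, the work surface at z = 0. Lengths are in m, angles in rad, forces in N, time in s.
With the tool pointing down it reaches from about 0.425 to 0.875 m from the base axis. Payload 9.9 kg.
Tool frame: the origin (TCP) lies midway between the tips of the shut fingers; the grasp point (between the pads) lies 19 mm behind it; z points along the fingers, x is the direction in which the jaws open and shut, and the axes are right-handed (so a half turn about z gives the same grasp; the last joint's range is limited). The gripper opens to 85 mm and grips with 20 to 120 N. Pads are 22 mm wide; open, the fingers measure 114 mm over their backs; the gripper's body (76 mm by 85 mm) begins 54 mm behind the grasp point. The pads swing forward as they close: fully open they stand 13 mm farther back than shut.
Start: joints at [1.125, 0.576, 0.025, 1.437, -0.015, 1.129, -0.057], TCP at [0.239, -0.631, 0.231] pointing down, gripper open.
Joint ranges: [-2.76, 2.76], [-0.34, 2.15], [-1.52, 1.57], [0.19, 2.46], [-1.09, 4.23], [0.17, 1.99], [-2.82, 2.82]. Speed limits (rad/s): [2.22, 2.22, 3.01, 3.01, 3.14, 3.14, 3.14].

## Interface

Orientations are given as [roll, pitch, yaw] about the fixed x, y, z axes, in that order (R = Rz(yaw) Ry(pitch) Rx(roll)).
In Python, from workcell import arm gives the robot as it stands.
- The arm moves only by the tool carry_out, never from a script. Its argument "motion" is a list of rows, each a list of 7 numbers: the shift along the tool's x, y, z each as a share of 30 cm, from -1 to 1, then the turn, a rotation vector about the tool's x, y, z each as a share of 10 degrees, from -1 to 1, then the opening in per cent of the stroke, from 0 (shut) to 100 (fully open). In form: [[tx, ty, tz, ax, ay, az, fingers], ...]. A call has 1 to 20 rows; each row shifts and turns the commanded pose from where the row before left it, along the tool's axes as they then stand; what a row does not reach is not made up. A row lasts 1/8 s, in which the tool goes at most 62.5 mm and 10.7 degrees, less where a joint would pass 70% of its speed; a pose out of reach is approached as far as the arm can. A call with a number of a shift or a turn outside -1 to 1 is refused whole. A call with a gripper value outside its range is refused whole. The fingers move at their own pace and stop on an object; the grip force is fixed at half the most. Time passes only in rows, so rows that do not move let the fingers close. It gives the time, the measured TCP pose, the force and the opening at its end, in the units of the state.
- arm.get_obs(): the state, without advancing time (a new reading comes with each control period).
- arm.grab_frame(name): name is "side" or "top"; returns (picture, depth): 400x640x3 uint8, red, green, blue; 400x640 float32, m along the optical axis (not along the pixel's ray), 0 where there is no reading.
- arm.camera_params(name): a dict with "camera_matrix" (3x3 intrinsics, pixels), "R" (3x3) and "t" (3): a world point X has camera coordinates R X + t. Camera axes: x right, y down, z forward; pixel columns grow to the right and rows downward; lengths in m; the calibration is good to about 2 mm. A picture is of the moment at which its call begins. camera_params takes no time and is no camera call.
- arm.hand_in(): hands the job in, once; it reports no verdict.
The state is a dict: "t": time; "joint_positions": joint angles; "qd": joint speeds; "joint_torque": joint torques, N m; "ee_pos": TCP position; "eef_rot": TCP orientation; "ft_force": force on the tool from outside, world axes, zero at the start; "wrist_torque": the same for the moment, N m; "grip_width": opening from 0.0 (shut) to 1.0 (fully open).
Only numpy, scipy, OpenCV 4.12 (cv2) and the standard library are available. Lean on these libraries where they do the work, as an engineer would, in place of code of your own. Each camera call takes 0.05 s, during which the arm holds its last target.

## Working session

There is one attempt and no reset: what is moved stays moved. The work goes in short steps, Python scripts to look and compute and a tool call to move; the robot and the scene stay as the last step left them, time stands still between calls to the robot, and variables do not carry over. Pictures are saved under pics/ and viewed, and the job is handed in when it is done.

Besides the shell and the picture viewer there is one more tool, called after "Request:" as name([rows], argument=value, ...), one row to a line, values as JSON. carry_out: Moves the arm, as the interface text tells. Shift numbers are shares of 30 cm and turn numbers shares of 10 degrees, none past 1 either way. Its arguments: {"type":"object","properties":{"motion":{"type":"array","items":{"type":"array","items":{"type":"number"}}}},"required":["motion"]}

```bash
ls; mkdir -p pics; python3 - <<'E'
from workcell import arm
import cv2,numpy as np
print(arm.get_obs())
for n in("side","top"):
    p,d=arm.grab_frame(n);cv2.imwrite(f"pics/{n}0.png",p[:,:,::-1]);np.save(f"pics/{n}0.npy",d);np.save(f"pics/{n}0rgb.npy",p)
    print(n,arm.camera_params(n))
E
```

```text
pics
{'t': 0.0, 'joint_positions': array([ 1.12522269,  0.57652614,  0.02481118,  1.43793242, -0.01498154,
        1.12894937, -0.05649237]), 'qd': array([ 0.00026197,  0.0005524 , -0.0009754 , -0.000376  ,  0.00052959,
        0.00142203,  0.00058002]), 'joint_torque': array([ 1.93165433e-04, -7.65743208e+01,  2.25037046e+00, -2.85964036e+01,
        1.52337545e-02,  1.28934372e-02, -2.12281392e-06]), 'ee_pos': array([ 0.23876427, -0.6308817 ,  0.23043729]), 'eef_rot': array([ 3.14150877e+00,  1.62902546e-03, -1.20894586e+00]), 'ft_force': array([-0.59745069, -0.05200927, -0.21961705]), 'wrist_torque': array([-0.03132057,  0.00789955, -0.01684049]), 'grip_width': 1.0014351466285056}
side {'camera_matrix': array([[474.33177718,   0.        , 321.54213977],
       [  0.        , 474.33177718, 199.99531847],
       [  0.        ,   0.        ,   1.        ]]), 'R': array([[-0.98795725, -0.1546644 , -0.00440366],
       [-0.09965711,  0.65784016, -0.74653519],
       [ 0.11835932, -0.737106  , -0.66533136]]), 't': array([0.50717597, 0.13178454, 1.35448996])}
top {'camera_matrix': array([[494.11338582,   0.        , 320.10006504],
       [  0.        , 494.11338582, 200.07674284],
       [  0.        ,   0.        ,   1.        ]]), 'R': array([[ 0.07592737, -0.99711141,  0.00196918],
       [-0.97408211, -0.07459547, -0.21354052],
       [ 0.21307058,  0.01429543, -0.97693222]]), 't': array([-0.04220657,  0.52929578,  1.51249937])}
```

View pics/side0.png

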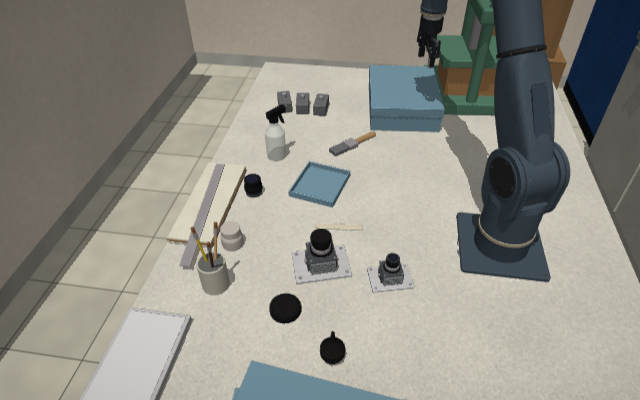

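View pics/top0.png

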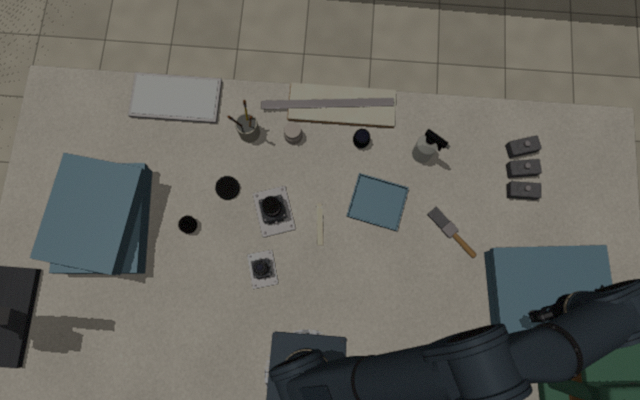

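In the side view there are two cameras, the larger at (321,258) and the smaller at (391,272). The top view shows them at (273,208) and (262,268). The larger one is meant. The cap-like things in the top view are the one on the larger camera (273,205), a big disc at (228,187), and round black things at (188,225) and (361,138). I'll confirm with one enlarged crop.

```bash
python3 - <<'E'
import cv2,numpy as np
t=cv2.imread("pics/top0.png");s=cv2.imread("pics/side0.png")
a=cv2.resize(t[160:300,170:330],None,fx=2.5,fy=2.5,interpolation=cv2.INTER_CUBIC)
b=cv2.resize(s[220:360,260:420],None,fx=2.5,fy=2.5,interpolation=cv2.INTER_CUBIC)
im=np.hstack([a,b]); im=np.clip(im.astype(float)*1.6+20,0,255).astype(np.uint8)
cv2.imwrite("pics/crop0.png",im)
E
```

```text
(no output)
```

View pics/crop0.png

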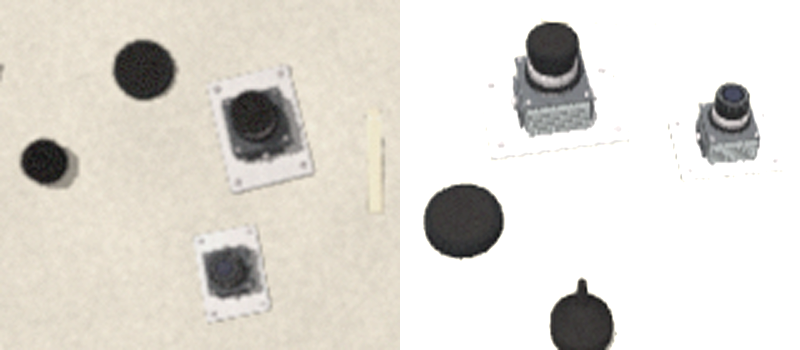

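The crop confirms it. The larger camera, at crop (255,115), carries the fitted small cap. The big loose disc at (145,70) is the wrong cap. The small camera has bare glass.

```bash
cat > h.py <<'E'
import numpy as np,cv2
from workcell import arm
def cloud(n,d):
    c=arm.camera_params(n);K,R,t=c["camera_matrix"],c["R"],c["t"]
    v,u=np.mgrid[:400,:640]
    P=np.stack([(u-K[0,2])/K[0,0]*d,(v-K[1,2])/K[1,1]*d,d],-1)
    return (P-t)@R
def ray(n,uv,z):
    c=arm.camera_params(n);K,R,t=c["camera_matrix"],c["R"],c["t"]
    uv=np.atleast_2d(uv).astype(float)
    d=np.c_[(uv-K[:2,2])/[K[0,0],K[1,1]],np.ones(len(uv))]@R
    o=-R.T@t
    return o+d*((z-o[2])/d[:,2])[:,None]
E
python3 - <<'E'
from h import *
for n in("side","top"):
    d=np.load(f"pics/{n}0.npy");p=np.load(f"pics/{n}0rgb.npy");W=cloud(n,d)
    hsv=cv2.cvtColor(p,cv2.COLOR_RGB2HSV)
    uv0=(320,240) if n=="side" else (273,207)
    v,u=np.mgrid[:400,:640]
    near=(abs(u-uv0[0])<30)&(abs(v-uv0[1])<30)
    for lo,hi in((.108,.125),(.12,.14)):
        m=near&(W[...,2]>lo)&(W[...,2]<hi)&(d>0)
        if m.sum()>5:
            (cx,cy),r=cv2.minEnclosingCircle(W[m][:,:2].astype(np.float32))
            print(n,lo,m.sum(),"median",np.median(W[m],0),"circ",cx,cy,r,"mid",(W[m].min(0)+W[m].max(0))/2)
    # plate
    m=near&(hsv[...,1]<40)&(hsv[...,2]>150)&(abs(W[...,2]-.01)<.006)
    m=((abs(u-uv0[0])<40)&(abs(v-(uv0[1]+(20 if n=="side" else 5)))<40)&(W[...,2]>.006)&(W[...,2]<.075)&(d>0)).astype(np.uint8)
    cs,_=cv2.findContours(m,cv2.RETR_EXTERNAL,cv2.CHAIN_APPROX_NONE);c=max(cs,key=cv2.contourArea)
    w=W[c[:,0,1],c[:,0,0]]; print("plate",cv2.minAreaRect(w[:,:2].astype(np.float32)))
    # tray
    t0=(320,183) if n=="side" else (378,202)
    b=((hsv[...,0]>90)&(hsv[...,0]<115)&(hsv[...,1]>60)&(abs(u-t0[0])<50)&(abs(v-t0[1])<45)).astype(np.uint8)
    cs,_=cv2.findContours(b,cv2.RETR_EXTERNAL,cv2.CHAIN_APPROX_NONE);c=max(cs,key=cv2.contourArea)
    w=ray(n,c[:,0],.022); print("tray",cv2.minAreaRect(w[:,:2].astype(np.float32)))
    print("tray depth z",np.median(W[t0[1]-5:t0[1]+5,t0[0]-5:t0[0]+5].reshape(-1,3),0))
    m=near&(W[...,2]>.1); print("zmax hist",np.percentile(W[m][:,2],[50,90,99]))
E
```

```text
side 0.108 312 median [0.4920451  0.15097572 0.11816159] circ 0.490702360868454 0.14691035449504852 0.02998599223792553 mid [0.49256483 0.14734512 0.11585312]
side 0.12 54 median [0.49012403 0.15142167 0.12071698] circ 0.49205267429351807 0.15013587474822998 0.027036922052502632 mid [0.49081378 0.15013587 0.1218273 ]
plate ((0.4979274272918701, 0.13154646754264832), (0.1505616456270218, 0.14835892617702484), 19.01104736328125)
tray ((0.5473220944404602, -0.17707549035549164), (0.1838875114917755, 0.15324313938617706), 77.43380737304688)
tray depth z [ 0.55105573 -0.1966483   0.00697826]
zmax hist [0.11814211 0.12106124 1.00179987]
top 0.108 256 median [0.49194445 0.14656031 0.11649246] circ 0.4928473234176636 0.1463848501443863 0.02808351069688797 mid [0.49340396 0.14715684 0.11659338]
top 0.12 42 median [0.49157543 0.14404474 0.1213181 ] circ 0.4934636354446411 0.14697881042957306 0.025641635060310364 mid [0.49383418 0.14775895 0.1226529 ]
plate ((0.49968230724334717, 0.14308294653892517), (0.16496054828166962, 0.12463592737913132), 19.687070846557617)
tray ((0.548385500907898, -0.18692007660865784), (0.16403169929981232, 0.1469147950410843), 77.56810760498047)
tray depth z [ 0.5519176  -0.18908303  0.00429336]
zmax hist [0.11681634 0.12207224 1.59071858]
```

Request:
carry_out([
  [-0.084, -0.124, 0, 0, 0, -0.5, 100],
  [-0.084, -0.124, 0, 0, 0, 0.5, 100],
  [-0.084, -0.124, 0, 0, 0, 0, 100],
  [-0.084, -0.124, 0, 0, 0, 0, 100],
  [-0.084, -0.124, 0, 0, 0, 0, 100],
  [-0.084, -0.124, 0, 0, 0, 0, 100],
  [-0.084, -0.124, 0, 0, 0, 0, 100],
  [-0.084, -0.124, 0, 0, 0, 0, 100],
  [-0.084, -0.124, 0, 0, 0, 0, 100],
  [-0.084, -0.124, 0, 0, 0, 0, 100],
  [-0.084, -0.124, 0, 0, 0, 0, 100],
  [-0.084, -0.124, 0, 0, 0, 0, 80],
])

```text
t: 1.6
ee_pos: [0.5466, -0.1871, 0.2311]
eef_rot: [3.141, 0.0, -1.209]
ft_force: [0.5, -0.2, -0.0]
grip_width: 0.817
```

```bash
cat >> h.py <<'E'
def st():
    o=arm.get_obs();np.set_printoptions(precision=4,suppress=True)
    print("t",round(o["t"],3),"pos",o["ee_pos"],"rot",o["eef_rot"],"F",o["ft_force"],"M",o["wrist_torque"],"g",round(o["grip_width"],4));print("q",o["joint_positions"]);return o
def tool(o,d):
    from scipy.spatial.transform import Rotation as Ro
    return Ro.from_euler("xyz",o["eef_rot"]).inv().apply(d)
E
python3 - <<'E'
from h import *
o=st();print(tool(o,np.array([.493,.1475,.231])-o["ee_pos"])/.3)
for n,uv,z in(("top",(430,150),.19),("top",(248,125),.05)): print(ray(n,uv,z))
p=np.load("pics/top0rgb.npy")
E
```

```text
t 1.6 pos [ 0.5466 -0.1871  0.2311] rot [ 3.1411  0.0002 -1.2091] F [ 0.4756 -0.183  -0.0158] M [-0.0666 -0.0571  0.0158] g 0.8166
q [ 0.2862  0.4299 -0.0558  1.7008  0.0275  1.0121 -0.9883]
[-1.1064 -0.2275  0.0004]
[[ 0.6787 -0.3175  0.19  ]]
[[0.7673 0.2548 0.05  ]]
```

```bash
python3 - <<'E'
from h import *
for uv in((318,207),(320,245),(405,190),(360,228),(347,214),(335,230)): print(uv,ray("top",uv,.005))
E
```

```text
(318, 207) [[0.51869426 0.00407572 0.005     ]]
(320, 245) [[ 0.39465037 -0.01194416  0.005     ]]
(405, 190) [[ 0.59770833 -0.27785931  0.005     ]]
(360, 228) [[ 0.4597536  -0.13717781  0.005     ]]
(347, 214) [[ 0.50266588 -0.09213162  0.005     ]]
(335, 230) [[ 0.44702631 -0.05672876  0.005     ]]
```

Request:
carry_out([
  [-0.087, -0.085, 0, 0, 0, 0, 61],
  [-0.087, -0.085, 0, 0, 0, 0, 61],
  [-0.087, -0.085, 0, 0, 0, 0, 61],
  [-0.087, -0.085, 0, 0, 0, 0, 61],
  [-0.087, -0.085, 0, 0, 0, 0, 61],
  [0, 0, 0.14, 0, 0, 0, 61],
  [0, 0, 0.14, 0, 0, 0, 61],
  [0, 0, 0.14, 0, 0, 0, 61],
  [0, 0, 0.14, 0, 0, 0, 61],
  [0, 0, 0.14, 0, 0, 0, 61],
  [0, 0, 0.03, 0, 0, 0, 61],
  [0, 0, 0, 0, 0, 0, 61],
  [0, 0, 0, 0, 0, 0, 61],
])

```text
t: 3.22
ee_pos: [0.6203, -0.0212, 0.014]
eef_rot: [-3.139, -0.001, -1.209]
ft_force: [0.6, -0.1, -0.4]
grip_width: 0.611
```

```bash
python3 - <<'E'
from h import *
st()
p,d=arm.grab_frame("side");cv2.imwrite("pics/side1.png",cv2.resize(p[130:290,200:440],(720,480))[:,:,::-1])
E
```

```text
t 3.225 pos [ 0.6203 -0.0212  0.014 ] rot [-3.1392 -0.0008 -1.2092] F [ 0.635  -0.1448 -0.413 ] M [ 0.0301 -0.0613 -0.0311] g 0.611
q [-0.0011  0.7436 -0.0653  1.7983  0.0785  0.5997 -1.3231]
```

View pics/side1.png

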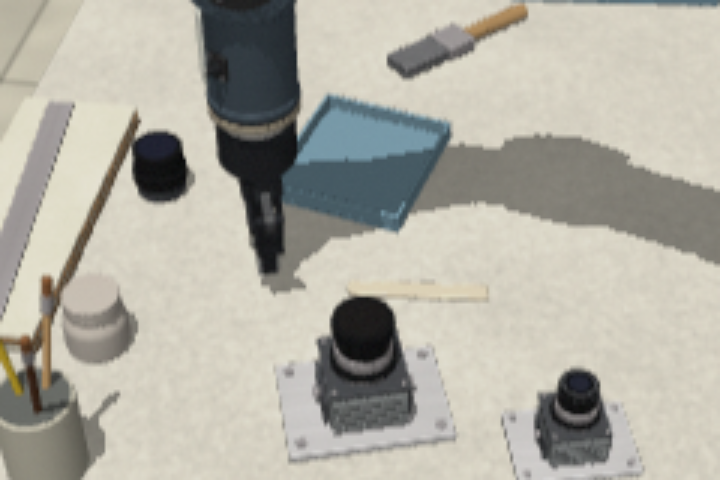

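Request:
carry_out([
  [0, 0, 0.02, 0, 0, 0, 61],
  [0, 0, 0.015, 0, 0, 0, 61],
  [0, 0, 0.008, 0, 0, 0, 61],
  [0, 0, 0, 0, 0, 0, 61],
])

```text
t: 3.78
ee_pos: [0.6189, -0.0212, -0.0009]
eef_rot: [3.141, 0.0, -1.209]
ft_force: [-0.2, -1.0, -0.3]
grip_width: 0.613
```

Request:
carry_out([
  [0, 0, 0.005, 0, 0, 0, 61],
  [0, 0, 0, 0, 0, 0, 61],
])

```text
t: 4.03
ee_pos: [0.6191, -0.0211, -0.0022]
eef_rot: [3.142, 0.0, -1.209]
ft_force: [0.4, -0.4, 0.2]
grip_width: 0.611
```

Request:
carry_out([
  [0, 0, 0.003, 0, 0, 0, 61],
  [0, 0, 0, 0, 0, 0, 61],
])

```text
t: 4.28
ee_pos: [0.6191, -0.0212, -0.003]
eef_rot: [3.142, 0.0, -1.209]
ft_force: [-0.4, -0.4, 0.4]
grip_width: 0.606
```

Request:
carry_out([
  [0, 0, 0.003, 0, 0, 0, 61],
  [0, 0, 0, 0, 0, 0, 61],
])

```text
t: 4.53
ee_pos: [0.6192, -0.0212, -0.0032]
eef_rot: [-3.141, -0.0, -1.209]
ft_force: [-1.4, 0.5, 7.6]
grip_width: 0.61
```

Request:
carry_out([
  [0, 0, -0.08, 0, 0, 0, 75],
  [0, 0, -0.15, 0, 0, 0, 80],
  [0, 0, -0.15, 0, 0, 0, 80],
  [0, 0, -0.15, 0, 0, 0, 80],
  [0, 0, -0.1, 0, 0, 0, 80],
  [-0.112, 0.032, 0, 0, 0, 0, 80],
  [-0.112, 0.032, 0, 0, 0, 0, 80],
  [-0.112, 0.032, 0, 0, 0, 0, 80],
  [-0.112, 0.032, 0, 0, 0, 0, 80],
  [-0.112, 0.032, 0, 0, 0, 0, 80],
  [-0.112, 0.032, 0, 0, 0, 0, 80],
])

```text
t: 5.9
ee_pos: [0.4932, 0.1478, 0.1852]
eef_rot: [-3.141, -0.0, -1.209]
ft_force: [-0.4, 0.1, 0.4]
grip_width: 0.801
```

Request:
carry_out([
  [0, 0, 0, 0, 0, -0.9, 80],
  [0, 0, 0, 0, 0, -0.9, 80],
  [0, 0, 0, 0, 0, -0.9, 80],
  [0, 0, 0, 0, 0, -0.9, 80],
  [0, 0, 0, 0, 0, -0.9, 80],
  [0, 0, 0, 0, 0, -0.9, 80],
  [0, 0, 0, 0, 0, -0.9, 80],
  [0, 0, 0, 0, 0, -0.9, 80],
  [0, 0, 0, 0, 0, -0.9, 80],
  [0, 0, 0, 0, 0, -0.9, 80],
  [0, 0, 0, 0, 0, 0, 80],
])

```text
t: 7.28
ee_pos: [0.4939, 0.1468, 0.1851]
eef_rot: [-3.141, 0.0, 0.361]
ft_force: [0.9, -0.5, 0.2]
grip_width: 0.8
```

```bash
python3 - <<'E'
from h import *
o=st();print(tool(o,np.array([.493,.1475,.231])-o["ee_pos"])/.3)
# refine axis: white/steel ring band & cap dark mask in initial images
p=np.load("pics/top0rgb.npy");W=cloud("top",np.load("pics/top0.npy"))
for n in("side","top"):
    p=np.load(f"pics/{n}0rgb.npy");g=p.max(2)
    x0,y0=(295,220) if n=="side" else (250,185)
    s=g[y0:y0+50,x0:x0+50]
    print(n);print("\n".join("".join("%4d"%v for v in r[8:40]) for r in s[4:40]))
E
```

```text
t 7.275 pos [0.4939 0.1468 0.1851] rot [-3.1414  0.0001  0.3606] F [ 0.8976 -0.4646  0.1752] M [ 0.0066 -0.0009  0.008 ] g 0.7998
q [-0.013   0.4241 -0.5179  1.9057  0.2672  0.8799 -0.3041]
[-0.0019 -0.0034 -0.1531]
side
 206 205 205 207 205 203 201 205 204 201 202 198 201 200 209 206 206 209 208 209 210 206 206 207 209 208 208 204 205 205 198 197
 204 205 205 203 203 202 204 207 205 204 203 199 191 206 206 207 207 206 208 207 208 207 207 207 207 206 208 206 207 206 206 206
 200 205 205 201 204 205 207 207 206 205 204 200 177 195 207 207 207 208 208 207 207 207 208 207 207 207 206 207 208 207 207 208
 200 205 204 203 204 206 206 206 205 204 203 203 190 163 189 195 210 215 214 214 212 213 212 211 211 211 208 206 207 207 206 207
 200 203 204 204 204 209 206 207 208 206 208 207 204 152 139 136 153 163 163 162 163 165 174 177 179 178 183 183 184 187 188 182
 202 203 203 200 204 211 208 207 207 206 209 170 158 121  73  40  25  22  24  25  36  59  80 103 144 173 183 185 189 191 191 184
 202 201 202 203 204 206 208 206 206 204 170  87  52  27  24  25  26  23  26  24  27  25  23  47 112 155 
[... 7712 characters left out ...]
 28  26  30  26  29  28  23  41  62  72  80  79  79  80
 128 132 134 134 111  65  71  78  56  46  44  41  38  37  30  27  30  30  37  30  25  23  24  27  27  43  67  78  81  82  83  95
 128 130 135 136 120  80  49  46  43  33  30  28  32  27  22  23  28  56  72  50  28  36  45  56  60  74  91 100  95 110 110 121
 123 122 134 135 130 105  64  37  35  39  32  25  23  23  25  24  42  83  96  70  54  64  73  93 109 109 120 123 119 133 132 136
 123 123 132 135 134 127  99  68  62  61  51  27  27  35  48  59  61  80  87  74  75  94 110 120 132 133 134 135 131 132 135 134
 127 130 132 135 133 135 125 112 110  97  75  61  62  67  88  99  94 104 103  94  95 117 132 134 133 132 133 133 132 133 134 134
```

```bash
python3 - <<'E'
from h import *
for y in (236,240,244): print(ray("side",(320.55,y),.109))
K=arm.camera_params("side")
for P in ([.493,.1475,.109],[.494,.147,.109]):
    c=K["R"]@np.array(P)+K["t"];print(K["camera_matrix"]@c/c[2])
E
```

```text
[[0.49344732 0.14080568 0.109     ]]
[[0.49121067 0.15494831 0.109     ]]
[[0.48901235 0.16884852 0.109     ]]
[320.31742819 237.85902628   1.        ]
[319.96733668 237.67906767   1.        ]
```

Request:
carry_out([
  [-0.0033, 0, 0.09, 0, 0, 0, 80],
  [0, 0, 0.09, 0, 0, 0, 80],
  [0, 0, 0.06, 0, 0, 0, 80],
  [0, 0, 0.04, 0, 0, 0, 80],
  [0, 0, 0, 0, 0, 0, 80],
])

```text
t: 7.9
ee_pos: [0.4927, 0.1466, 0.1006]
eef_rot: [3.142, 0.001, 0.36]
ft_force: [0.0, 0.6, 0.3]
grip_width: 0.802
```

```bash
python3 - <<'E'
from h import *
st()
p,d=arm.grab_frame("side");cv2.imwrite("pics/side2.png",cv2.resize(p[190:290,250:400],(750,500))[:,:,::-1])
E
```

```text
t 7.9 pos [0.4927 0.1466 0.1006] rot [3.1416 0.0011 0.3604] F [0.0258 0.559  0.2589] M [0.0008 0.0137 0.072 ] g 0.8016
q [-0.0667  0.5338 -0.4581  2.0038  0.3637  0.6844 -0.3948]
```

View pics/side2.png

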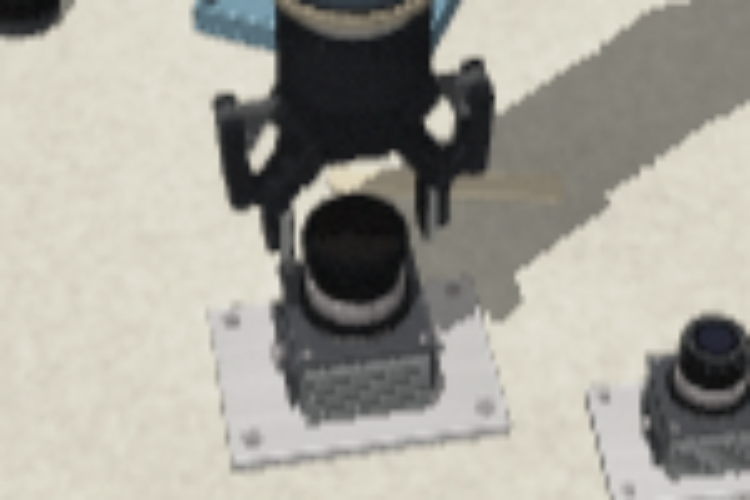

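The fingers straddle the cap, which spans (302..405, 245), with similar gaps on both sides. I'll close gently.

Request:
carry_out([
  [0, 0, 0, 0, 0, 0, 66],
  [0, 0, 0, 0, 0, 0, 66],
])

```text
t: 8.2
ee_pos: [0.4933, 0.1467, 0.1017]
eef_rot: [3.141, -0.001, 0.361]
ft_force: [-0.0, -0.0, -0.3]
grip_width: 0.658
```

Request:
carry_out([
  [0, 0, 0, 0, 0, 0, 50],
  [0, 0, 0, 0, 0, 0, 50],
  [0, 0, 0, 0, 0, 0, 50],
  [0, 0, 0, 0, 0, 0, 50],
])

```text
t: 8.7
ee_pos: [0.4934, 0.1467, 0.1023]
eef_rot: [3.141, -0.002, 0.361]
ft_force: [-3.2, -0.7, 12.3]
grip_width: 0.614
```

```bash
python3 - <<'E'
from h import *
o=st();print(tool(o,o["ft_force"]))
E
```

```text
t 8.7 pos [0.4934 0.1467 0.1023] rot [ 3.1411 -0.0015  0.3613] F [-3.2103 -0.709  12.2555] M [-0.2605  0.6526 -0.1141] g 0.6144
q [-0.0657  0.5311 -0.4593  2.0027  0.3635  0.6856 -0.3936]
[ -3.235   -0.4659 -12.2607]
```

Request:
carry_out([
  [0, 0, -0.008, 0, 0, 0, 50],
  [0, 0, -0.016, 0, 0, 0, 50],
  [0, 0, -0.025, 0, 0, 0, 50],
  [0, 0, -0.05, 0, 0, 0, 50],
  [0, 0, -0.08, 0, 0, 0, 50],
  [0, 0, -0.08, 0, 0, 0, 50],
  [0, 0, 0, 0, 0, 0, 50],
])

```text
t: 9.57
ee_pos: [0.494, 0.1471, 0.1811]
eef_rot: [3.141, -0.004, 0.362]
ft_force: [0.6, -0.5, -1.0]
grip_width: 0.609
```

```bash
python3 - <<'E'
from h import *
o=st();print(tool(o,o["ft_force"]))
p,d=arm.grab_frame("side");cv2.imwrite("pics/side3.png",cv2.resize(p[170:290,250:400],(750,600))[:,:,::-1])
E
```

```text
t 9.575 pos [0.494  0.1471 0.1811] rot [ 3.1414 -0.0039  0.3616] F [ 0.5789 -0.4687 -0.9864] M [-0.014   0.0264 -0.0251] g 0.6085
q [-0.0138  0.4275 -0.5182  1.9137  0.2739  0.8659 -0.3102]
[0.3718 0.6429 0.988 ]
```

View pics/side3.png

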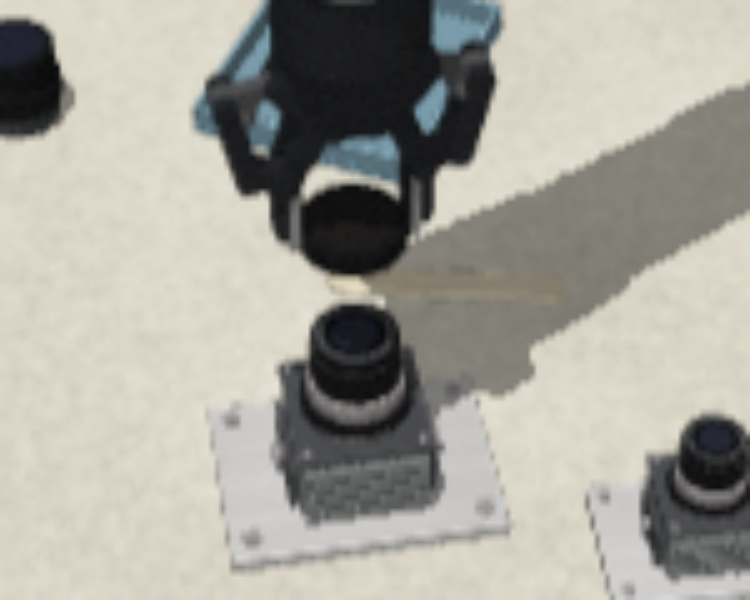

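Request:
carry_out([
  [-0.015, 0.06, 0, 0, 0, 0, 50],
  [-0.025, 0.12, 0, 0, 0, 0, 50],
  [-0.025, 0.12, 0, 0, 0, 0, 50],
  [-0.025, 0.12, 0, 0, 0, 0, 50],
  [-0.025, 0.12, 0, 0, 0, 0, 50],
  [-0.025, 0.12, 0, 0, 0, 0, 50],
  [-0.025, 0.12, 0, 0, 0, 0, 50],
  [-0.025, 0.12, 0, 0, 0, 0, 50],
  [-0.025, 0.12, 0, 0, 0, 0, 50],
  [-0.015, 0.08, 0, 0, 0, 0, 50],
  [0, 0, 0, 0, 0, 0, 50],
  [0, 0, 0.08, 0, 0, 0, 50],
  [0, 0, 0.12, 0, 0, 0, 50],
  [0, 0, 0.12, 0, 0, 0, 50],
  [0, 0, 0.1, 0, 0, 0, 50],
  [0, 0, 0.06, 0, 0, 0, 50],
  [0, 0, 0.05, 0, 0, 0, 50],
  [0, 0, 0.025, 0, 0, 0, 50],
  [0, 0, 0, 0, 0, 0, 50],
  [0, 0, 0, 0, 0, 0, 50],
])

```text
t: 12.12
ee_pos: [0.5458, -0.1865, 0.013]
eef_rot: [3.141, -0.001, 0.362]
ft_force: [-0.3, 0.5, -0.0]
grip_width: 0.614
```

```bash
python3 - <<'E'
from h import *
o=st()
p,d=arm.grab_frame("side");cv2.imwrite("pics/side4.png",cv2.resize(p[130:230,250:400],(750,500))[:,:,::-1])
E
```

```text
t 12.125 pos [ 0.5458 -0.1865  0.013 ] rot [ 3.1409 -0.001   0.3617] F [-0.3165  0.4625 -0.0237] M [-0.0086 -0.0002 -0.0107] g 0.6137
q [ 0.4764  0.7219 -0.3577  1.9096  0.4326  0.5848  0.1973]
```

View pics/side4.png

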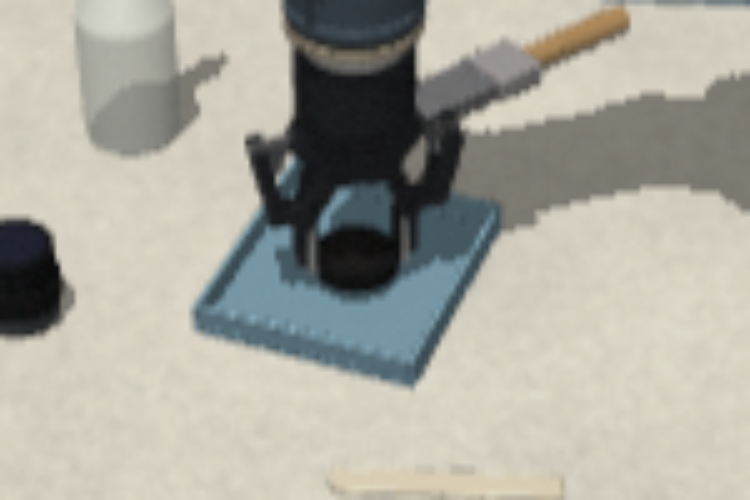

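The cap hangs level over the middle of the tray at crop (355,260). I'll lower the last millimetres while watching the force.

Request:
carry_out([
  [0, 0, 0.014, 0, 0, 0, 50],
  [0, 0, 0.01, 0, 0, 0, 50],
  [0, 0, 0, 0, 0, 0, 50],
])

```text
t: 12.55
ee_pos: [0.5451, -0.1864, 0.0048]
eef_rot: [-3.141, 0.0, 0.362]
ft_force: [0.1, 0.2, 0.2]
grip_width: 0.614
```

Request:
carry_out([
  [0, 0, 0.004, 0, 0, 0, 50],
  [0, 0, 0, 0, 0, 0, 50],
])

```text
t: 12.8
ee_pos: [0.5453, -0.1865, 0.0044]
eef_rot: [3.141, -0.0, 0.362]
ft_force: [-1.7, 0.9, 6.1]
grip_width: 0.612
```

Request:
carry_out([
  [0, 0, 0, 0, 0, 0, 66],
  [0, 0, 0, 0, 0, 0, 72],
  [0, 0, 0, 0, 0, 0, 76],
  [0, 0, 0, 0, 0, 0, 76],
  [0, 0, -0.02, 0, 0, 0, 76],
  [0, 0, -0.06, 0, 0, 0, 76],
  [0, 0, -0.1, 0, 0, 0, 76],
  [0, 0, -0.15, 0, 0, 0, 76],
  [0, 0, -0.15, 0, 0, 0, 76],
  [0, 0, -0.12, 0, 0, 0, 76],
])

```text
t: 14.05
ee_pos: [0.5455, -0.1863, 0.1873]
eef_rot: [3.14, -0.002, 0.362]
ft_force: [0.3, -0.4, 0.5]
grip_width: 0.76
```

```bash
python3 - <<'E'
from h import *
o=st()
p,d=arm.grab_frame("side");cv2.imwrite("pics/side5.png",cv2.resize(p[130:290,240:400],(600,600))[:,:,::-1])
np.save("pics/s5.npy",p);np.save("pics/s5d.npy",d)
p,d=arm.grab_frame("top");np.save("pics/t5.npy",p);np.save("pics/t5d.npy",d)
q=cv2.resize(p[160:260,240:420],(720,400))[:,:,::-1];cv2.imwrite("pics/top5.png",np.clip(q*1.6,0,255))
E
```

```text
t 14.05 pos [ 0.5455 -0.1863  0.1873] rot [ 3.1403 -0.0019  0.362 ] F [ 0.3411 -0.4348  0.4645] M [-0.0167 -0.0083  0.0144] g 0.7604
q [ 0.5661  0.5006 -0.4818  1.755   0.277   0.9513  0.335 ][ WARN:0@11.516] global loadsave.cpp:1063 imwrite_ Unsupported depth image for selected encoder is fallbacked to CV_8U.
```

View pics/side5.png

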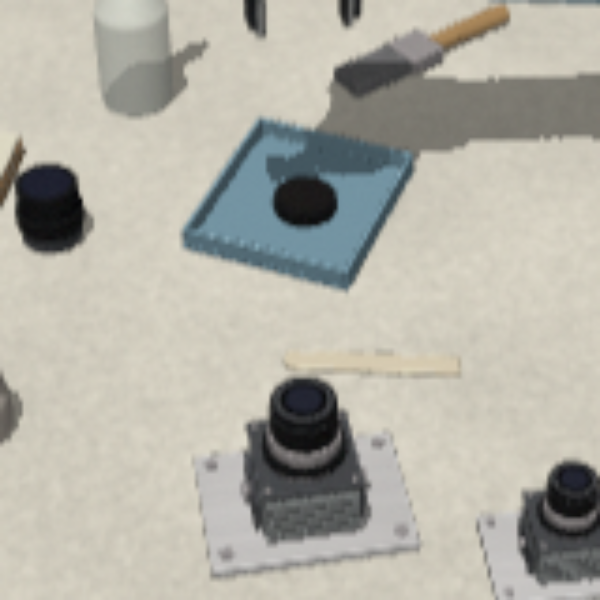

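View pics/top5.png

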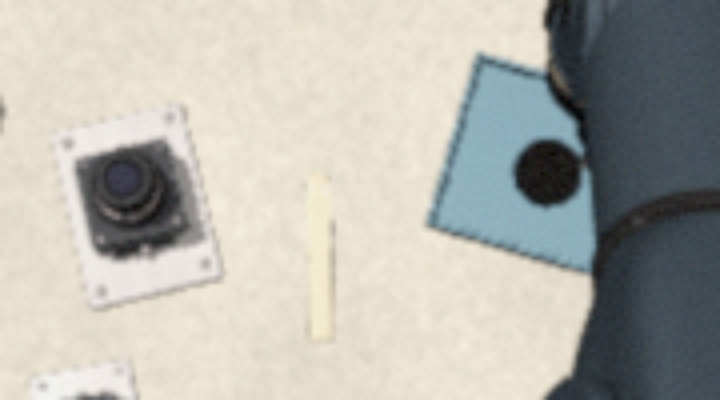

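```bash
python3 - <<'E'
from h import *
s=np.load("pics/s5.npy").astype(int);t=np.load("pics/t5.npy").astype(int)
def blob(n,m,z,w=None):
    nn,l,st_,c=cv2.connectedComponentsWithStats(m.astype(np.uint8))
    i=1+np.argmax(st_[1:,4]);print(n,st_[i],c[i],ray(n,c[i],z)[0])
v,u=np.mgrid[:400,:640]
# glass: bluish dark
for n,p,(x0,y0) in(("side",s,(320,236)),("top",t,(270,204))):
    m=(p[...,2]-p[...,0]>12)&(abs(u-x0)<14)&(abs(v-y0)<14); blob(n+"",m,.113)
# cap in tray side: dark
m=(s.max(2)<45)&(abs(u-321)<16)&(abs(v-183)<14); 
ys,xs=np.nonzero(m);print("cap rows",ys.min(),ys.max(),"cols",xs.min(),xs.max()); blob("side",m,.018-.004)
m=(t.max(2)<32)&(abs(u-377)<11)&(abs(v-203)<12);ys,xs=np.nonzero(m);print("cap rows",ys.min(),ys.max(),"cols",xs.min(),xs.max());blob("top",m,.018)
# silhouettes of barrel, side view
for y in range(232,246): 
    r=s[y,300:342].max(1); 
    thr=115
    i=[k for k in range(41) if (r[k]-thr)*(r[k+1]-thr)<0]
    print(y,[round(300+k+(r[k]-thr)/(r[k]-r[k+1]),2) for k in i])
E
```

```text
side [317 234   8   5  36] [320.66666667 235.88888889] [0.49258503 0.14417083 0.113     ]Traceback (most recent call last):
  File "<stdin>", line 9, in <module>
  File "<stdin>", line 5, in blob
    return _wrapfunc(a, 'argmax', axis=axis, out=out, **kwds)
    return bound(*args, **kwds)
ValueError: attempt to get argmax of an empty sequence
```

```bash
python3 - <<'E'
from h import *
s=np.load("pics/s5.npy").astype(int);t=np.load("pics/t5.npy").astype(int)
def blob(n,m,z,w=None):
    nn,l,st_,c=cv2.connectedComponentsWithStats(m.astype(np.uint8))
    i=1+np.argmax(st_[1:,4]);print(n,st_[i],c[i],ray(n,c[i],z)[0])
v,u=np.mgrid[:400,:640]
for th in(6,8,10):
    m=(t[...,2]-t[...,0]>th)&(abs(u-270)<10)&(abs(v-204)<10); 
    if m.any(): blob("top",m,.113)
for th in(8,10,14,17):
    m=(s[...,2]-s[...,0]>th)&(abs(u-320)<10)&(abs(v-236)<8); blob("side",m,.113)
m=(s.max(2)<45)&(abs(u-321)<16)&(abs(v-183)<14); 
ys,xs=np.nonzero(m);print("cap rows",ys.min(),ys.max(),"cols",xs.min(),xs.max()); blob("side",m,.014)
m=(t.max(2)<32)&(abs(u-377)<10)&(abs(v-203)<10);ys,xs=np.nonzero(m);print("cap rows",ys.min(),ys.max(),"cols",xs.min(),xs.max());blob("top",m,.018)
for y in range(232,246): 
    r=s[y,300:342].max(1); thr=115
    i=[k for k in range(41) if (r[k]-thr)*(r[k+1]-thr)<0]
    print(y,[round(float(300+k+(r[k]-thr)/(r[k]-r[k+1])),2) for k in i])
E
```

```text
top [267 201   8   8  44] [270.20454545 204.02272727] [0.49486047 0.14846443 0.113     ]
top [268 201   6   7  23] [270.47826087 203.91304348] [0.4952652  0.14766408 0.113     ]
top [269 203   1   1   1] [269. 203.] [0.49775935 0.15244606 0.113     ]
side [316 233  10   7  55] [320.58181818 235.98181818] [0.49275061 0.14453401 0.113     ]
side [316 233  10   7  50] [320.5 236. ] [0.49295033 0.14463052 0.113     ]
side [317 234   8   5  20] [320.9 236. ] [0.491924   0.14447431 0.113     ]Traceback (most recent call last):
  File "<stdin>", line 11, in <module>
  File "<stdin>", line 5, in blob
    return _wrapfunc(a, 'argmax', axis=axis, out=out, **kwds)
    return bound(*args, **kwds)
ValueError: attempt to get argmax of an empty sequence
```

Request:
carry_out([
  [0.01, -0.06, 0, 0, 0, 0, 72],
  [0.025, -0.12, 0, 0, 0, 0, 72],
  [0.025, -0.12, 0, 0, 0, 0, 72],
  [0.025, -0.12, 0, 0, 0, 0, 72],
  [0.025, -0.12, 0, 0, 0, 0, 72],
  [0.025, -0.12, 0, 0, 0, 0, 72],
  [0.025, -0.12, 0, 0, 0, 0, 72],
  [0.025, -0.12, 0, 0, 0, 0, 72],
  [0.025, -0.12, 0, 0, 0, 0, 72],
  [0.02, -0.08, 0, 0, 0, 0, 72],
  [0, 0, 0.1, 0, 0, 0, 72],
  [0, 0, 0.1, 0, 0, 0, 72],
  [0, 0, 0, 0, 0, 0, 72],
  [0, 0, 0, 0, 0, 0, 72],
  [0, 0, 0, 0, 0, 0, 72],
  [0, 0, 0, 0, 0, 0, 72],
])

```text
t: 16.15
ee_pos: [0.4934, 0.1467, 0.1247]
eef_rot: [3.141, -0.001, 0.362]
ft_force: [-0.2, -0.2, -1.0]
grip_width: 0.72
```

```bash
python3 - <<'E'
from h import *
o=st();print(tool(o,np.array([.4933,.1467,.072])-o["ee_pos"])/.3)
p,d=arm.grab_frame("side");cv2.imwrite("pics/side6.png",cv2.resize(p[200:280,270:380],(770,560))[:,:,::-1])
E
```

```text
t 16.15 pos [0.4934 0.1467 0.1247] rot [ 3.1414 -0.0014  0.3615] F [-0.2003 -0.2424 -0.9976] M [ 0.0036 -0.0176 -0.0145] g 0.7196
q [-0.0422  0.5014 -0.4893  1.9796  0.3423  0.7396 -0.3746]
[-0.0005 -0.0001  0.1757]
```

View pics/side6.png

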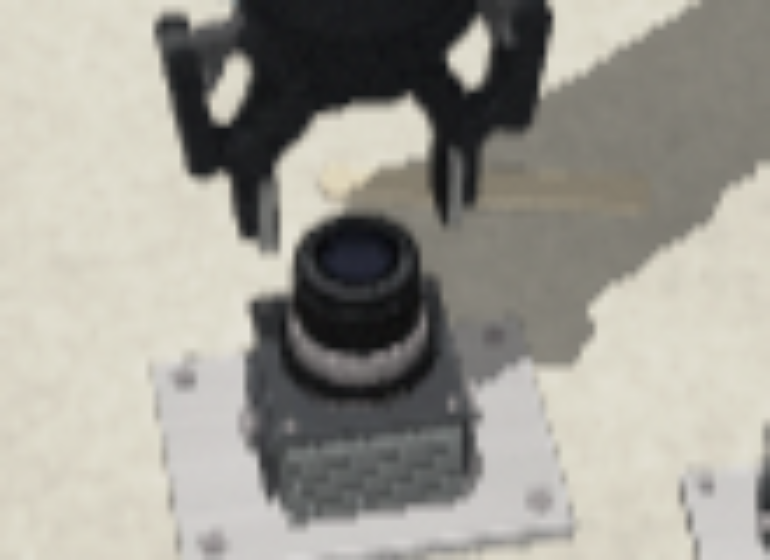

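The lens (centre about (357,255) in the crop) sits midway between the pads (275 and 442). I'll descend straight past the barrel.

Request:
carry_out([
  [0, 0, 0.03, 0, 0, 0, 72],
  [0, 0, 0.05, 0, 0, 0, 72],
  [0, 0, 0.04, 0, 0, 0, 72],
  [0, 0, 0.03, 0, 0, 0, 72],
  [0, 0, 0.018, 0, 0, 0, 72],
  [0, 0, 0.005, 0, 0, 0, 72],
  [0, 0, 0, 0, 0, 0, 72],
  [0, 0, 0, 0, 0, 0, 72],
  [0, 0, 0, 0, 0, 0, 72],
])

```text
t: 17.32
ee_pos: [0.4932, 0.1466, 0.0723]
eef_rot: [3.142, -0.001, 0.362]
ft_force: [0.6, 0.7, -0.3]
grip_width: 0.721
```

```bash
python3 - <<'E'
from h import *
o=st()
p,d=arm.grab_frame("side");cv2.imwrite("pics/side7.png",cv2.resize(p[200:280,270:380],(770,560))[:,:,::-1])
E
```

```text
t 17.325 pos [0.4932 0.1466 0.0723] rot [ 3.1415 -0.0005  0.3617] F [ 0.5652  0.7198 -0.2852] M [ 0.0014  0.0395 -0.0164] g 0.7209
q [-0.0833  0.5764 -0.4382  2.0294  0.4096  0.6198 -0.4356]
```

View pics/side7.png

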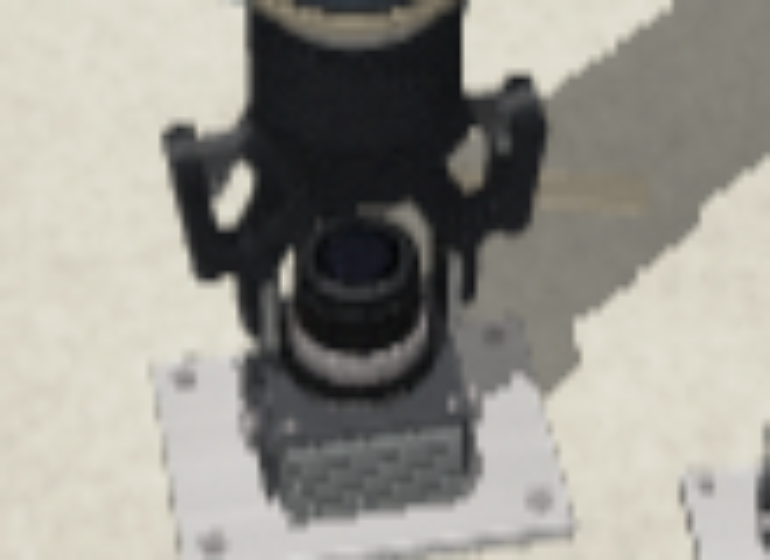

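Both pads stand clear on either side of the ring at (275,330) and (452,290), with no contact. I'll close in steps and read the side force.

Request:
carry_out([
  [0, 0, 0, 0, 0, 0, 62],
  [0, 0, 0, 0, 0, 0, 62],
  [0, 0, 0, 0, 0, 0, 62],
])

```text
t: 17.75
ee_pos: [0.493, 0.1466, 0.072]
eef_rot: [-3.142, -0.0, 0.362]
ft_force: [-0.5, -0.4, 0.9]
grip_width: 0.619
```

Request:
carry_out([
  [0, 0, 0, 0, 0, 0, 60],
  [0, 0, 0, 0, 0, 0, 60],
])

```text
t: 18.0
ee_pos: [0.4932, 0.1467, 0.0721]
eef_rot: [-3.142, -0.0, 0.362]
ft_force: [0.2, -0.1, 1.4]
grip_width: 0.6
```

```bash
python3 - <<'E'
from h import *
o=st();print(tool(o,o["ft_force"]))
E
```

```text
t 18.0 pos [0.4932 0.1467 0.0721] rot [-3.1416 -0.0005  0.3618] F [ 0.1552 -0.1293  1.3559] M [-0.0019 -0.0798  0.0172] g 0.5998
q [-0.0834  0.5767 -0.4381  2.0294  0.4097  0.6197 -0.4356]
[ 0.1001  0.1759 -1.3558]
```

Request:
carry_out([
  [0, 0, 0, 0, 0, 0, 59],
  [0, 0, 0, 0, 0, 0, 59],
])

```text
t: 18.25
ee_pos: [0.4932, 0.1468, 0.0722]
eef_rot: [3.142, -0.001, 0.362]
ft_force: [-0.1, -0.9, 4.1]
grip_width: 0.592
```

```bash
python3 - <<'E'
from h import *
o=st();print(tool(o,o["ft_force"]))
E
```

```text
t 18.25 pos [0.4932 0.1468 0.0722] rot [ 3.1416 -0.0005  0.3619] F [-0.0631 -0.8978  4.0701] M [-0.0163  0.0317  0.03  ] g 0.5924
q [-0.0835  0.5766 -0.4382  2.0294  0.4097  0.6198 -0.4356]
[-0.3748  0.8174 -4.0703]
```

Request:
carry_out([
  [0, 0, 0, 0, 0, 0, 58],
  [0, 0, 0, 0, 0, 0, 58],
])

```text
t: 18.5
ee_pos: [0.4932, 0.1467, 0.0723]
eef_rot: [3.142, -0.001, 0.362]
ft_force: [-0.5, -0.9, 7.7]
grip_width: 0.59
```

```bash
python3 - <<'E'
from h import *
o=st();print(tool(o,o["ft_force"]))
E
```

```text
t 18.5 pos [0.4932 0.1467 0.0723] rot [ 3.1415 -0.0005  0.3618] F [-0.4659 -0.9455  7.6569] M [-0.0851  0.1335  0.0009] g 0.59
q [-0.0835  0.5764 -0.4382  2.0293  0.4096  0.6199 -0.4356]
[-0.7664  0.7198 -7.6573]
```

Request:
carry_out([
  [0, 0, 0, 0, 0, 0, 45],
  [0, 0, 0, 0, 0, 0, 45],
  [0, 0, 0, 0, 0, 0, 45],
  [0, 0, 0, 0, 0, 0, 45],
])

```text
t: 19.0
ee_pos: [0.4932, 0.1467, 0.0725]
eef_rot: [3.141, -0.001, 0.362]
ft_force: [-0.6, -0.9, 10.2]
grip_width: 0.573
```

```bash
python3 - <<'E'
from h import *
o=st();print(tool(o,o["ft_force"]))
E
```

```text
t 19.0 pos [0.4932 0.1467 0.0725] rot [ 3.1414 -0.0007  0.3618] F [-0.5981 -0.8947 10.1673] M [-0.1274  0.2853  0.0138] g 0.5734
q [-0.0834  0.576  -0.4383  2.0292  0.4096  0.6202 -0.4356]
[ -0.8688   0.6273 -10.1678]
```

Request:
carry_out([
  [0, 0, 0, 0, 0, 0.2, 45],
  [0, 0, 0, 0, 0, 0.3, 45],
  [0, 0, 0, 0, 0, 0.3, 45],
  [0, 0, 0, 0, 0, 0.2, 45],
  [0, 0, 0, 0, 0, 0, 45],
])

```text
t: 19.62
ee_pos: [0.4931, 0.1467, 0.0725]
eef_rot: [3.141, -0.001, 0.187]
ft_force: [-1.1, -0.5, 10.8]
grip_width: 0.575
```

```bash
python3 - <<'E'
from h import *
o=st();print(tool(o,o["ft_force"]))
E
```

```text
t 19.625 pos [0.4931 0.1467 0.0725] rot [ 3.1414 -0.0006  0.1867] F [-1.1069 -0.5333 10.7995] M [-0.1183  0.4376 -0.0542] g 0.5747
q [-0.1171  0.5694 -0.3878  2.0306  0.3659  0.6072 -0.5665]
[ -1.1803   0.3202 -10.8001]
```

Request:
carry_out([
  [0, 0, 0, 0, 0, 0.3, 45],
  [0, 0, 0, 0, 0, 0.4, 45],
  [0, 0, 0, 0, 0, 0.4, 45],
  [0, 0, 0, 0, 0, 0.3, 45],
])

```text
t: 20.12
ee_pos: [0.493, 0.1468, 0.0725]
eef_rot: [-3.142, -0.0, -0.059]
ft_force: [-1.1, 0.5, 10.8]
grip_width: 0.572
```

```bash
cat >> h.py <<'E'
def avg(k=4):
    M=[];F=[];Y=[];J=[]
    for i in range(k):
        if i: arm.grab_frame("side")
        o=arm.get_obs();M.append(o["wrist_torque"]);F.append(o["ft_force"]);Y.append(o["eef_rot"][2]);J.append(o["joint_torque"])
    np.set_printoptions(precision=4,suppress=True)
    print("t",round(o["t"],2),"yaw",np.mean(Y),"Mz",np.mean(M,0)[2],"sd",np.std(M,0)[2],"M",np.mean(M,0),"F",np.mean(F,0),"Ftool",tool(o,np.mean(F,0)),"tau7",np.mean(J,0)[6],"g",o["grip_width"],"pos",o["ee_pos"],"q7",o["joint_positions"][6])
E
python3 - <<'E'
from h import *
avg()
E
```

```text
t 20.27 yaw -0.05901047605948195 Mz -0.031867435239579224 sd 0.08654787736990538 M [-0.0987  0.474  -0.0319] F [-1.3118 -0.1212 10.3848] Ftool [ -1.2986   0.1971 -10.3853] tau7 0.07402831572107971 g 0.5715553811489452 pos [0.493  0.1467 0.0725] q7 -0.7471342482698213
```

Request:
carry_out([
  [0, 0, 0, 0, 0, 0.2, 45],
  [0, 0, 0, 0, 0, 0.2, 45],
  [0, 0, 0, 0, 0, 0, 45],
])

```text
t: 20.65
ee_pos: [0.4929, 0.1468, 0.0725]
eef_rot: [-3.142, -0.0, -0.127]
ft_force: [-0.7, 0.5, 10.4]
grip_width: 0.573
```

```bash
python3 - <<'E'
from h import *
avg(2)
E
```

```text
t 20.7 yaw -0.1272137924628708 Mz -0.08082027445842856 sd 0.03889907015286955 M [-0.0167  0.5364 -0.0808] F [-1.6256  0.1764 10.6386] Ftool [ -1.6316   0.0303 -10.6391] tau7 -0.05591082852333784 g 0.5777324309920154 pos [0.4929 0.1468 0.0725] q7 -0.7982074385159746
```

Request:
carry_out([
  [0, 0, 0, 0, 0, 0.3, 45],
  [0, 0, 0, 0, 0, 0, 45],
])

```text
t: 20.95
ee_pos: [0.4929, 0.1468, 0.0725]
eef_rot: [-3.142, -0.0, -0.18]
ft_force: [-0.3, 0.3, 10.9]
grip_width: 0.577
```

```bash
python3 - <<'E'
from h import *
avg(2)
E
```

```text
t 21.0 yaw -0.17974133771366785 Mz -0.09318435456060938 sd 0.01768876453940585 M [-0.0012  0.5484 -0.0932] F [-1.2882  0.2418 10.9753] Ftool [ -1.3077  -0.0092 -10.9757] tau7 -0.1210552999691572 g 0.5763095968837578 pos [0.4929 0.1468 0.0725] q7 -0.8365111628827621
```

Request:
carry_out([
  [0, 0, 0, 0, 0, 0.3, 45],
  [0, 0, 0, 0, 0, 0, 45],
])

```text
t: 21.25
ee_pos: [0.4929, 0.1468, 0.0725]
eef_rot: [-3.141, -0.0, -0.232]
ft_force: [-1.3, -0.0, 10.7]
grip_width: 0.573
```

```bash
python3 - <<'E'
from h import *
avg(3)
E
```

```text
t 21.35 yaw -0.2319672438935514 Mz -0.09359502086738163 sd 0.01653249826472796 M [-0.0085  0.5872 -0.0936] F [-1.8011 -0.3224 10.766 ] Ftool [ -1.677    0.7259 -10.7664] tau7 -0.06193415058078244 g 0.5747118027873556 pos [0.4929 0.1468 0.0725] q7 -0.8746474368319757
```

Request:
carry_out([
  [0, 0, 0, 0, 0, 0.3, 45],
  [0, 0, 0, 0, 0, 0, 45],
])

```text
t: 21.6
ee_pos: [0.4929, 0.1468, 0.0725]
eef_rot: [-3.141, -0.0, -0.285]
ft_force: [-2.8, -0.0, 9.7]
grip_width: 0.572
```

```bash
python3 - <<'E'
from h import *
avg(3)
E
```

```text
t 21.7 yaw -0.28432760734039736 Mz -0.10627373631515241 sd 0.004680760285776084 M [ 0.0278  0.6164 -0.1063] F [-2.1553 -0.2405 10.8346] Ftool [ -1.9999   0.8332 -10.835 ] tau7 -0.06157354306196794 g 0.5747949958997386 pos [0.4929 0.1468 0.0725] q7 -0.912721284101302
```

Request:
carry_out([
  [0, 0, 0, 0, 0, 0.3, 45],
  [0, 0, 0, 0, 0, 0, 45],
])

```text
t: 21.95
ee_pos: [0.4928, 0.1468, 0.0725]
eef_rot: [-3.141, -0.0, -0.337]
ft_force: [-1.6, 0.5, 10.7]
grip_width: 0.576
```

```bash
python3 - <<'E'
from h import *
avg(3)
E
```

```text
t 22.05 yaw -0.33664225467178616 Mz -0.0425748592670985 sd 0.016594092250705086 M [ 0.0527  0.6113 -0.0426] F [-2.4562  0.1415 11.2541] Ftool [ -2.3635   0.6749 -11.2546] tau7 -0.06117512675700709 g 0.5739130972183749 pos [0.4929 0.1468 0.0725] q7 -0.9507394031544696
```

Request:
carry_out([
  [0, 0, 0, 0, 0, 0.2, 45],
  [0, 0, 0, 0, 0, 0, 45],
])

```text
t: 22.3
ee_pos: [0.4928, 0.1468, 0.0725]
eef_rot: [-3.141, -0.0, -0.372]
ft_force: [-2.3, 0.6, 11.3]
grip_width: 0.57
```

```bash
python3 - <<'E'
from h import *
avg(3)
E
```

```text
t 22.4 yaw -0.37145772085848955 Mz -0.08714619104135814 sd 0.02484598897477816 M [ 0.0567  0.6175 -0.0871] F [-2.0692  0.1004 11.5346] Ftool [ -1.9639   0.6545 -11.5349] tau7 -0.011525627342052758 g 0.5747394756962446 pos [0.4928 0.1469 0.0725] q7 -0.9759791697743312
```

Request:
carry_out([
  [0, 0, 0, 0, 0, 0.25, 45],
  [0, 0, 0, 0, 0, 0, 45],
])

```text
t: 22.65
ee_pos: [0.4928, 0.1469, 0.0725]
eef_rot: [-3.141, -0.0, -0.415]
ft_force: [-2.4, -0.8, 11.2]
grip_width: 0.573
```

```bash
python3 - <<'E'
from h import *
avg(4)
E
```

```text
t 22.8 yaw -0.41507211703556557 Mz -0.057012312817848285 sd 0.022219919401410645 M [ 0.0614  0.6457 -0.057 ] F [-1.863  -0.3611 11.4236] Ftool [ -1.5592   1.0791 -11.4239] tau7 -0.008461530705972109 g 0.5745331677566968 pos [0.4928 0.1468 0.0725] q7 -1.0075418996600827
```

Request:
carry_out([
  [0, 0, 0, 0, 0, 0.25, 45],
  [0, 0, 0, 0, 0, 0, 45],
])

```text
t: 23.05
ee_pos: [0.4928, 0.1468, 0.0725]
eef_rot: [-3.141, 0.0, -0.459]
ft_force: [-2.0, -0.2, 11.4]
grip_width: 0.574
```

```bash
python3 - <<'E'
from h import *
avg(4)
E
```

```text
t 23.2 yaw -0.45869391506133583 Mz -0.05963717879751046 sd 0.02924609009240185 M [ 0.0844  0.6765 -0.0596] F [-2.4563 -0.1083 11.1834] Ftool [ -2.1552   1.182  -11.1836] tau7 -0.008256269738922128 g 0.5749058707735966 pos [0.4928 0.1469 0.0725] q7 -1.039012727034426
```

Request:
carry_out([
  [0, 0, 0, 0, 0, 0.25, 45],
  [0, 0, 0, 0, 0, 0, 45],
])

```text
t: 23.45
ee_pos: [0.4928, 0.1469, 0.0725]
eef_rot: [-3.141, 0.0, -0.503]
ft_force: [-3.6, 0.4, 11.1]
grip_width: 0.577
```

```bash
python3 - <<'E'
from h import *
avg(4)
E
```

```text
t 23.6 yaw -0.5022802617921533 Mz -0.08244682327142869 sd 0.015447520818894897 M [ 0.1343  0.6522 -0.0824] F [-2.8272 -0.0836 10.7428] Ftool [ -2.4382   1.4308 -10.7432] tau7 -0.008090310839179438 g 0.5744706231618436 pos [0.4928 0.1469 0.0725] q7 -1.0704127629202822
```

Request:
carry_out([
  [0, 0, 0, 0, 0, 0.25, 45],
  [0, 0, 0, 0, 0, 0, 45],
])

```text
t: 23.85
ee_pos: [0.4927, 0.1469, 0.0725]
eef_rot: [-3.141, 0.0, -0.546]
ft_force: [-2.7, 0.3, 11.1]
grip_width: 0.573
```

```bash
python3 - <<'E'
from h import *
avg(4)
E
```

```text
t 24.0 yaw -0.5458994407283417 Mz -0.08444186118225594 sd 0.014698778061019392 M [ 0.128   0.6714 -0.0844] F [-2.5937  0.2637 10.8147] Ftool [ -2.3552   1.1193 -10.8145] tau7 -0.007917100829217816 g 0.5675983726816051 pos [0.4927 0.1469 0.0725] q7 -1.1018050632643188
```

Request:
carry_out([
  [0, 0, 0, 0, 0, 0.25, 45],
  [0, 0, 0, 0, 0, 0, 45],
])

```text
t: 24.25
ee_pos: [0.4928, 0.1469, 0.0725]
eef_rot: [-3.141, 0.0, -0.59]
ft_force: [-2.3, 0.6, 11.2]
grip_width: 0.577
```

```bash
python3 - <<'E'
from h import *
avg(4)
E
```

```text
t 24.4 yaw -0.58952155555179 Mz -0.05647767114113226 sd 0.027467291885401875 M [ 0.1633  0.6792 -0.0565] F [-2.9396  0.5625 11.0841] Ftool [ -2.7582   1.1637 -11.0839] tau7 -0.007759868603898212 g 0.5763739695284145 pos [0.4927 0.1469 0.0725] q7 -1.1330995201650764
```

Request:
carry_out([
  [0, 0, 0, 0, 0, 0.25, 45],
  [0, 0, 0, 0, 0, 0, 45],
])

```text
t: 24.65
ee_pos: [0.4927, 0.147, 0.0725]
eef_rot: [-3.141, 0.0, -0.633]
ft_force: [-2.3, 1.1, 11.0]
grip_width: 0.571
```

```bash
python3 - <<'E'
from h import *
avg(4)
E
```

```text
t 24.8 yaw -0.6330362255479789 Mz -0.05522819645527473 sd 0.019563379749983623 M [ 0.1637  0.7033 -0.0552] F [-2.629   0.3915 10.4284] Ftool [ -2.3531   1.2365 -10.4284] tau7 -0.008845351258059964 g 0.5755421224969828 pos [0.4928 0.147  0.0725] q7 -1.1643039046528463
```

Request:
carry_out([
  [0, 0, 0, 0, 0, 0.25, 45],
  [0, 0, 0, 0, 0, 0, 45],
])

```text
t: 25.05
ee_pos: [0.4927, 0.147, 0.0725]
eef_rot: [-3.141, 0.0, -0.677]
ft_force: [-2.7, -0.0, 10.6]
grip_width: 0.576
```

```bash
python3 - <<'E'
from h import *
avg(4)
E
```

```text
t 25.2 yaw -0.676481648240526 Mz 0.011558368616785709 sd 0.02340336301546151 M [0.1929 0.6817 0.0116] F [-2.7236  0.2362 11.0676] Ftool [ -2.2739   1.5182 -11.0675] tau7 -0.08948580900323577 g 0.5705277083152683 pos [0.4927 0.147  0.0725] q7 -1.1954000755976235
```

Request:
carry_out([
  [0, 0, 0, 0, 0, 0.25, 45],
  [0, 0, 0, 0, 0, 0, 45],
])

```text
t: 25.45
ee_pos: [0.4927, 0.147, 0.0725]
eef_rot: [-3.141, 0.0, -0.72]
ft_force: [-1.4, 0.4, 10.2]
grip_width: 0.574
```

```bash
python3 - <<'E'
from h import *
avg(4)
E
```

```text
t 25.6 yaw -0.7199339780999766 Mz 0.09149477314354913 sd 0.02673241502902346 M [0.1763 0.6692 0.0915] F [-2.1319  0.2531 10.403 ] Ftool [ -1.7723   1.2129 -10.4029] tau7 -0.16523304919246584 g 0.5764634353917293 pos [0.4927 0.147  0.0725] q7 -1.2264604090362226
```

Request:
carry_out([
  [0, 0, 0, 0, 0, 0.06, 45],
])

```text
t: 25.72
ee_pos: [0.4927, 0.147, 0.0725]
eef_rot: [-3.141, 0.0, -0.73]
ft_force: [-3.0, -1.0, 11.7]
grip_width: 0.571
```

```bash
python3 - <<'E'
from h import *
for i in range(4):
    o=arm.get_obs();print(o["t"],o["eef_rot"][2],o["wrist_torque"],o["joint_torque"][6],o["joint_positions"][6],o["qd"][6]);arm.grab_frame("side")
E
```

```text
25.725 -0.7298175100198114 [0.16338088 0.6629149  0.4683392 ] -0.22827205248177052 -1.2337457857007592 -0.06478068057808463
25.775 -0.7304346704156977 [0.1541319  0.73809929 0.35500696] -0.2801204100251198 -1.234200188104783 0.009248180034734276
25.825 -0.7300076350122586 [0.10662433 0.70082942 0.24449594] -0.3293776698410511 -1.233849713989986 0.004449867193677335
25.875 -0.7299433632981582 [0.16192539 0.69480064 0.21456276] -0.26018450036644936 -1.233759290649432 0.0006049927684830752
```

```bash
python3 - <<'E'
from h import *
for i in range(6):
    o=arm.get_obs();print(o["t"],o["eef_rot"][2],o["wrist_torque"],o["joint_torque"][6],o["joint_positions"][6],o["qd"][6]);arm.grab_frame("side")
E
```

```text
25.925 -0.729905563067643 [0.22538227 0.6688562  0.21588174] -0.24233498610556126 -1.233758640274396 -0.0004263482716298591
25.975 -0.7298684437240719 [0.19346229 0.64266569 0.20826901] -0.2388483937829733 -1.2337346415786117 -0.0015432712497975758
26.025 -0.72994109275265 [0.19888968 0.65293918 0.21965297] -0.23871459066867828 -1.233721050973389 -0.0007603134919245008
26.075 -0.7299408824243352 [0.1560499  0.69659235 0.1870822 ] -0.23893467150628567 -1.2337356929815564 -0.0016062446455185739
26.125 -0.7299010678064597 [0.12920343 0.66231204 0.25371981] -0.238894522190094 -1.233725227401506 0.0003982252145917732
26.175 -0.7299962181376769 [0.18821518 0.70836125 0.24064876] -0.2390588354319334 -1.2337621736910993 -0.0016640343934866324
```

Request:
carry_out([
  [0, 0, 0, 0, 0, 0.02, 45],
])

```text
t: 26.35
ee_pos: [0.4927, 0.147, 0.0725]
eef_rot: [-3.141, 0.0, -0.733]
ft_force: [-2.9, 0.5, 10.7]
grip_width: 0.576
```

```bash
python3 - <<'E'
from h import *
for i in range(5):
    o=arm.get_obs();print(o["t"],o["eef_rot"][2],o["wrist_torque"],o["joint_torque"][6],o["joint_positions"][6],o["qd"][6]);arm.grab_frame("side")
E
```

```text
26.35 -0.7330825112361832 [0.18193188 0.62115515 0.37317184] -0.3483235649764538 -1.2361025063366335 -0.01935421143592073
26.4 -0.7333186094598025 [0.13132723 0.6914178  0.41409125] -0.36217943765223026 -1.2362613853458575 0.0037109528954920048
26.45 -0.7331812395990536 [0.11126998 0.71188526 0.36816636] -0.37511645816266537 -1.2361448195166818 0.00212534335742473
26.5 -0.7332258141653456 [0.16153368 0.67865656 0.32165871] -0.34469587728381157 -1.2361366651920538 0.000532869851747679
26.55 -0.7331683010627292 [0.15720836 0.65773627 0.29594889] -0.33939926885068417 -1.236103727614846 -0.000230787639935284
```

The torque while still turning is now 0.37–0.41 N m, about 0.1 rad past the bite. I'll stop here, let go and rise.

Request:
carry_out([
  [0, 0, 0, 0, 0, 0, 62],
  [0, 0, 0, 0, 0, 0, 68],
  [0, 0, 0, 0, 0, 0, 72],
  [0, 0, 0, 0, 0, 0, 72],
  [0, 0, -0.02, 0, 0, 0, 72],
  [0, 0, -0.04, 0, 0, 0, 72],
  [0, 0, -0.06, 0, 0, 0, 72],
  [0, 0, -0.1, 0, 0, 0, 72],
  [0, 0, -0.15, 0, 0, 0, 72],
  [0, 0, -0.1, 0, 0, 0, 72],
  [0, 0, 0, 0, 0, 0, 72],
  [0, 0, 0, 0, 0, 0, 72],
])

```text
t: 28.1
ee_pos: [0.4927, 0.1465, 0.2131]
eef_rot: [-3.141, -0.0, -0.734]
ft_force: [0.3, -0.4, -0.4]
grip_width: 0.713
```

```bash
python3 - <<'E'
from h import *
o=st()
p,d=arm.grab_frame("side");cv2.imwrite("pics/side8.png",cv2.resize(p[130:290,220:420],(750,600))[:,:,::-1])
a=np.load("pics/s5.npy").astype(int)
for nm,(y0,y1,x0,x1) in dict(tray=(160,210,285,355),folder=(220,235,315,365),spare=(170,200,240,265)).items():
    print(nm,np.abs(p[y0:y1,x0:x1].astype(int)-a[y0:y1,x0:x1]).mean())
E
```

```text
t 28.1 pos [0.4927 0.1465 0.2131] rot [-3.1415 -0.0001 -0.7343] F [ 0.3278 -0.3584 -0.4298] M [ 0.0334 -0.009  -0.0073] g 0.7128
q [-0.2711  0.3584 -0.1499  1.8798  0.0666  0.908  -1.187 ]
tray 45.85885714285714
folder 57.321777777777775
spare 4.871111111111111
```

View pics/side8.png

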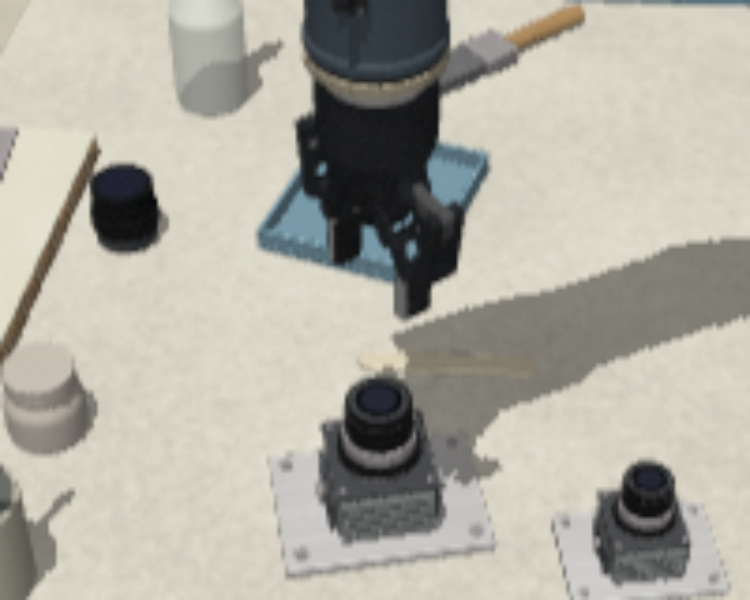

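The lens is clear of the gripper, but in this view the gripper hides the cap, so I'll check it from the top camera.

```bash
python3 - <<'E'
from h import *
p,d=arm.grab_frame("top")
q=cv2.resize(p[150:270,220:460],(800,400))[:,:,::-1];cv2.imwrite("pics/top8.png",np.clip(q*1.6,0,255).astype(np.uint8))
E
```

```text
(no output)
```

View pics/top8.png

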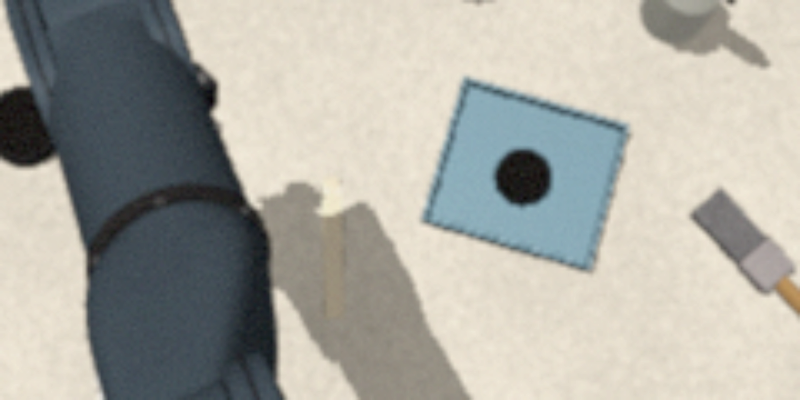

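The cap lies flat in the middle of the tray at (523,177), and the bystanders in view have not moved. I'll hand in.

```bash
python3 - <<'E'
from h import *
arm.hand_in();st()
E
```

```text
the job is handed in; nothing more can be done
the job is handed in; nothing more can be done
```

The cap is off the lens and lies flat, top side up, in the middle of the blue tray. The lock ring is turned clockwise past its bite to about 0.4 N m and let go. I handed the job in at about 28 s; no verdict came back.

**Last checks**
- **Cap:** the top view shows it resting in the tray. It went down with about 6 N of contact before I let go.
- **Ring torque:** the last reading while still turning was 0.37–0.41 N m, about 0.1 rad past the bite. The bite itself came after roughly 1 rad of easy running.
- **Lens:** the torque kept climbing at about 1.8 N m per rad to the end, so I saw no sign that it gave way. I had no direct measure of its turn.
- **Gripper:** it is free of everything, with about 0.5 N left on the wrist. The bystanders I could see had not moved.

**Readings that disagreed**
- The torque at rest dropped below the turning value after each step, to 0.2–0.3 N m near the end, so I judged by the readings taken while turning.
- One of those, a step earlier, was higher at 0.47 N m. It would put the ring up to 0.15 rad past the bite, still short of the 0.167 rad at which the lens turns.
- The pinch pushed the ring down with about 11 N throughout. I took that as friction from the pads' closing swing, because the tips were about 4 mm above the collar by my bench-touch calibration.

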